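Seat the paper trimmer's stop on its pin and lock it

ROBOT

A 7-joint arm with a two-finger parallel gripper is mounted at the origin on a cart in front of the work surface, level with it; the furniture and walls round the work are solid. World frame = base frame: x ahead of the robot, y to its left, z up, the work surface at z = 0. Lengths are in m, angles in rad, forces in N, time in s.
With the tool pointing down it reaches from about 0.4 to 0.85 m from the base axis. Payload 4.5 kg.
Tool frame: the origin (TCP) lies at the very end of the fingers, on their centre line; the grasp point (between the pads) lies 19 mm behind it (r.grip_depth is the z of the grasp point in the tool frame, in m); z points along the fingers, y is the line along which they close (so a half turn about z gives the same grasp; the last joint's range is limited). The gripper opens to 88 mm and grips with 3 to 60 N. Pads are 18 mm wide; open, the fingers measure 123 mm over their backs; the gripper's body (75 mm by 187 mm) begins 45 mm behind the grasp point.
Start: joints at [-1.183, 0.689, -0.195, 1.565, 0.157, 0.902, -0.215], TCP at [0.217, 0.586, 0.239] pointing down, gripper open.
Joint ranges: [-3.01, 3.01], [-0.46, 2.08], [-1.47, 1.51], [0.13, 2.56], [-1, 4.14], [0.04, 2.09], [-2.66, 2.66]. Speed limits (rad/s): [2.57, 2.57, 3.14, 3.14, 3.14, 3.14, 3.14].

INTERFACE

Orientations are given as a unit quaternion [x, y, z, w].
In Python, from plant import r gives the robot as it stands.
- The arm moves only by the tool jog_arm, called after "Call:" in YAML: its name, and indented under it one key for each argument. Schema: {"type":"object","properties":{"motion":{"type":"array","items":{"type":"number"},"minItems":7,"maxItems":70},"grip_n":{"type":"number"},"only":{"type":"string"},"quiet":{"type":"boolean"},"lines":{"type":"string"}},"required":["motion"],"additionalProperties":false}. motion is one flat list of numbers that holds 1 to 10 rows one after another, with no inner brackets; each row has 7 numbers: the opening from 0.0 (shut) to 1.0 (fully open), then dx, dy, dz in m, then a rotation vector rx, ry, rz in rad; each row is the pose to reach, as a shift and turn from the pose commanded when the call began, along the tool's axes at that moment; what a row does not reach only later rows make up. A row lasts 1/10 s, in which the tool goes at most 0.05 m and 0.15 rad, less where a joint would pass 70% of its speed; a pose out of reach is approached as far as the arm can. The fingers move at their own pace and stop on an object; grip_n is the grip in N (left out, the last holds). Time passes only in rows, so rows that do not move let the fingers close. The tool returns the time, the measured TCP pose, the force, the opening and the grip force at its end. only (a regular expression) keeps the lines of the reply that match it, lines (a string "A,B") keeps lines A to B, and quiet returns only ok. Input that does not fit is refused with a message, and nothing moves.
- r.get_state(): the state, without advancing time (a new reading comes with each control period).
- r.snapshot(name): name is "scene" or "top" or "wrist"; returns the picture (480x640x3 uint8, red, green, blue); there is no depth.
- r.camera_params(name): a dict with "fx", "fy", "cx", "cy" (pixels), "rvec" (rotation vector, rad) and "tvec" (3), from world to camera coordinates, as OpenCV has them. Camera axes: x right, y down, z forward; pixel columns grow to the right and rows downward; lengths in m; the calibration is good to about 2 mm. A picture is of the moment at which its call begins: read the wrist's pose just before it. camera_params takes no time and is no camera call; for the wrist camera it gives the pose at the moment of the call.
- r.finish_job(): hands the job in; it is judged then, once.
The state is a dict: "clock": time; "q": joint angles; "qd": joint speeds; "joint_torque": joint torques, N m; "tool_pos": TCP position; "eef_rot": TCP orientation; "contact_force": force on the tool from outside, world axes, zero at the start; "moment": the same for the moment, N m; "opening": opening from 0.0 (shut) to 1.0 (fully open); "finger_force": force on a finger pad.
Only numpy, scipy, OpenCV 4.12 (cv2) and the standard library are available. Lean on these libraries where they do the work, as an engineer would, in place of code of your own. Each camera call takes 0.05 s, during which the arm holds its last target. There are 200 camera calls.

TASK

Fit the loose stop plate to the paper trimmer: slide it under the lip of the ruler fence, stop bar on the cutter's side, until its hole is over the pin on the board, and let it drop so that it lies flat on the board, square to the fence. Then lock it: pull up the knob of the spring hold-down, swing its ear well over the plate and let it down so that the spring clamps the plate. Leave the other things on the desk where they are.

Things in the scene. Friction and masses are not known exactly. Their poses are not given: they have to be found in the camera images.
- trimmer: Paper trimmer, fixed: grey board 200 (x) x 260 (y) mm with a grid, flat top 18 mm above the desk. Origin at the centre of its underside on the desk; x to its far edge, y to its left. A ruler fence stands along the far edge, face at x = +80 mm. The cutter rail lies along the right edge (all right of y = -91 mm), 40 mm high, its carriage 48 mm, above the board.
- lip (a point): Mid-point of the lower edge of the lip that juts 7 mm towards the robot from the top of the ruler fence: 22 mm above the board (lip's top 25 mm). The lip runs along the trimmer's y the whole fence long (225 mm). Axes as the trimmer's.
- pin (a point): Foot (level with the board's top, 18 mm above the desk) of the fixed upright steel pin on the board: 12 mm across, 8 mm high, top edge chamfered, 35.5 mm in front of the fence face. Axes as the trimmer's.
- seat (a point): Where the stop's origin is when it is seated: on the board's top, 18 mm above the desk, at (36.5, 10) mm in the trimmer's frame. Axes as the trimmer's; the seated stop's axes are parallel to them, and its x = +42 mm edge is then under the lip with 1.5 mm to the fence face.
- stop: Loose stop, 0.25 kg: steel plate 84 (x) x 96 (y) x 5 mm with a hole and an aluminium stop bar on top. Origin at the centre of the plate's underside, z up. Starts flat on the desk, left or right of the trimmer. The bar runs along x near the -y (cutter's side) edge. Its underside must be 8 to 17 mm above the board as it slides in under the lip, to clear pin and lip.
- stop_hole (a point): Centre of the stop's round through hole, 16 mm across, at the plate's underside: (8, 10, 0) mm in the stop's frame. Pin and hole leave 2 mm of play all round.
- stop_grip (a point): Point to grip on the stop bar, at (-7, -40, 26) mm in the stop's frame: on the bar's mid-plane, half way along. The bar is 16 mm wide (y) and 62 mm long (x); its top is 35 mm above the plate's underside, its foot 5 mm. Axes as the stop's: close the fingers along y, tips just above the plate.
- knob (a point): Grip point on the hold-down's black ribbed knob: on its upright axis, 30 mm above the board when down. Knob 32 mm across, side 14 to 42 mm above the board; 22 mm left of the seated plate, at (21.5, 80) mm in the trimmer's frame. It carries below it a steel ear that lifts and turns with it.
- ear_tip (a point): Tip of the hold-down's ear (18 mm wide, 6.5 mm thick), at its underside, 45 mm from the knob's axis and 1.5 mm above the board when down: lift it at least 4 mm to pass over the 5 mm plate.
- holddown (a joint): Turn of the hold-down's knob and ear (rad): 0 = ear along the trimmer's -y, over the seated stop; grows clockwise seen from above; 1.57 = ear along -x, clear of the stop. Range 0 to 1.75, starts at 1.4 to 1.6; light friction, stays where it is left.
- holddown_lift (a joint): Height (m) by which knob and ear are pulled up: 0 = down, at most 0.014. A spring pulls them down with 5 N at 0 and 8.5 N at the top. With the ear resting on the seated stop it reads about 0.0035.
- stapler: Black desk stapler, 37 x 140 x 47 mm, a bystander standing beside the trimmer; origin at the centre of its underside, long axis y.
- mouse: Black computer mouse, 105 x 60 x 34 mm, a bystander behind the trimmer; origin at the centre of its underside.
- till_roll: White paper till roll standing on end, 42 mm across, 57 mm high, a bystander behind the trimmer; origin at the centre of its underside.
- tape_measure: Yellow tape measure, 71 x 74 x 36 mm, a bystander in front of the trimmer; origin at the centre of its underside.
- glue: White glue stick with a red cap standing on end, 26 mm across, 93 mm high, a bystander behind the trimmer; origin at the centre of its underside.
- mint_tin: Shallow tub with a teal lid, 63 x 105 x 26 mm, a bystander in front of the trimmer; origin at the centre of its underside.

How it is judged:
On the way:
1. the stop sits flat on the board with its hole over the pin while the hold-down is still open (horizontal distance between stop_hole and pin below 0.004 m and z of stop_hole in the frame of pin below 0.0025 m and y of stop_grip in the frame of trimmer below -0.015 m and angle between the x axis of stop and the x axis of trimmer, either way round below 0.12 rad and angle between stop's own z axis and vertical below 0.05 rad and value of joint holddown above 0.9 rad), for 0.2 s.
At the end, for the whole second after the job is handed in: The stop lies still on the board: hole within 4 mm of the pin, underside within 2.5 mm of the board, square within 0.12 rad, level within 0.05 rad, bar on the cutter's side; the hold-down is turned to within 0.5 rad of closed and its ear rests on the plate (lift 2.2 to 5 mm) (horizontal distance between stop_hole and pin below 0.004 m and z of stop_hole in the frame of pin below 0.0025 m and y of stop_grip in the frame of trimmer below -0.015 m and angle between the x axis of stop and the x axis of trimmer, either way round below 0.12 rad and angle between stop's own z axis and vertical below 0.05 rad and value of joint holddown below 0.5 rad and value of joint holddown_lift between 0.0022 and 0.005 m and linear speed of stop below 0.02 m/s); the robot touches nothing.
It fails at once if a bystander on the desk is pushed more than 30 mm away or knocked over (distance of any of stapler, mouse, till_roll, tape_measure, glue, mint_tin from where it was at the start of the episode above 0.03 m or angle between any of stapler, mouse, till_roll, tape_measure, glue, mint_tin's own z axis and vertical above 0.6 rad).
It also fails if it takes over 51 s, if anything falls off the work surface, if the arm or the gripper's body presses on something with over 40 N, if the wrist force passes 120 N, or if a joint passes its speed limit or range.

## Working session

There is one attempt and no reset: what is moved stays moved. The work goes in short steps, Python scripts to look and compute and a tool call to move; the robot and the scene stay as the last step left them, time stands still between calls to the robot, and variables do not carry over. Pictures are saved under pics/ and viewed, at most 10 in all, crops included, and the job is handed in when it is done.

```bash
ls; mkdir -p pics
```

Run:
```python
from plant import r
import cv2
s=r.get_state(); print(s)
for n in("scene","top"):
    im=r.snapshot(n); cv2.imwrite(f"pics/{n}0.png",im[:,:,::-1]); print(n,r.camera_params(n))
```

```text
pics
plant.py
{'clock': 0.0, 'q': array([-1.18317345,  0.68997201, -0.19451405,  1.56632668,  0.15729703,
        0.90249357, -0.21507852]), 'qd': array([ 2.31186980e-03, -8.77967128e-04, -1.41032068e-03,  9.57476671e-05,
        2.00570398e-05,  1.35422818e-03,  1.08294782e-03]), 'joint_torque': array([-3.18226375e-04, -5.27551782e+01, -1.26686364e+00, -1.53421819e+01,
       -5.25698124e-02,  6.36281096e-03,  1.70594690e-04]), 'tool_pos': array([0.2163837 , 0.58568364, 0.23792213]), 'eef_rot': array([ 1.75939808e-01,  9.84400511e-01, -8.99185227e-04, -9.52786244e-05]), 'contact_force': array([ 0.08569204, -0.22906545,  0.77519073]), 'moment': array([-0.00812042, -0.00145632,  0.02729447]), 'finger_force': 0.0, 'opening': 0.9952921860673598}
scene {'fx': 535.6420310881244, 'fy': 535.6420310881244, 'cx': 315.07202954812396, 'cy': 235.77100037978332, 'rvec': array([ 1.9250888 , -1.12498471,  0.57512669]), 'tvec': array([-0.27256086,  0.34690759,  0.66479784])}
top {'fx': 534.0626075079354, 'fy': 534.0626075079354, 'cx': 308.2286549660145, 'cy': 233.44510739875602, 'rvec': array([ 2.166348  , -2.20451459,  0.05473211]), 'tvec': array([0.01359425, 0.55368579, 1.22828528])}
```

View pics/scene0.png

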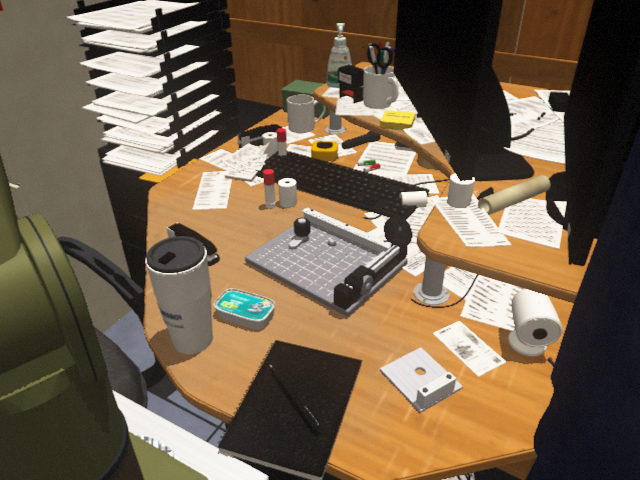

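View pics/top0.png

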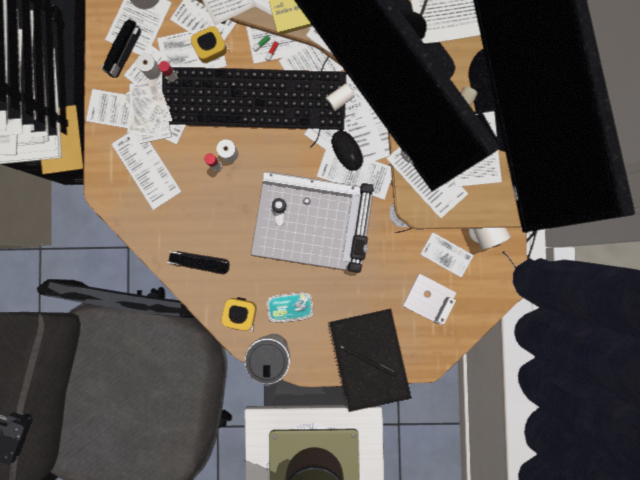

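The scene view shows the trimmer in the middle, with the fence along its far side, and the stop on the desk at about (421,378). In the top view the trimmer spans about (252..372, 174..272), the knob is at (279,205), the pin at (306,201), and the stop at about (430,299) with its bar at (442,306), right of the trimmer. Next I'll enlarge crops of both for pixel positions.

Run:
```python
import cv2,numpy as np
t=cv2.imread("pics/top0.png")
a=cv2.resize(t[165:280,245:385],None,fx=4,fy=4,interpolation=cv2.INTER_CUBIC)
b=cv2.resize(t[270:330,400:460],None,fx=4,fy=4,interpolation=cv2.INTER_CUBIC)
c=np.zeros((460,800,3),np.uint8); c[:,:560]=a; c[:240,560:]=b
cv2.imwrite("pics/topc.png",c)
```

```text
(no output)
```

View pics/topc.png

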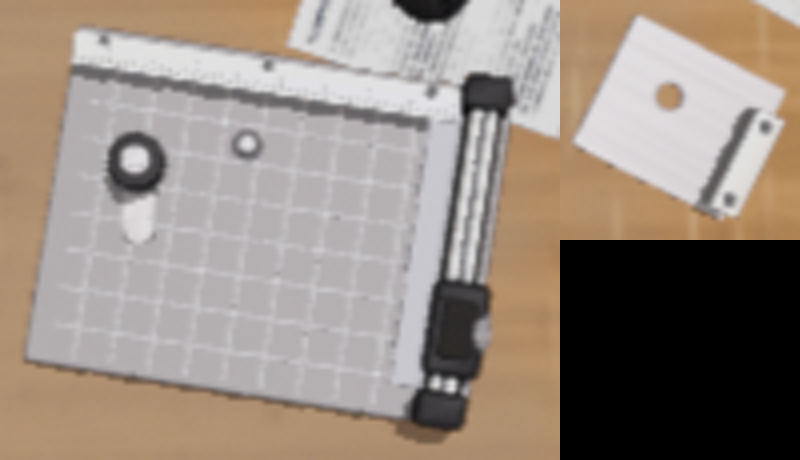

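The crop shows the board's front-left corner at (25,360), the pin at (247,144) and the knob at (135,158). The stop's corners are at (637,15), (785,92), (718,215) and (573,143), its hole is at (669,95), and the bar is on its right. Now to world coordinates.

Create h.py:
```python
import numpy as np,cv2
from scipy.spatial.transform import Rotation as R
from plant import r
def ray(P,uv):
    Rm=R.from_rotvec(P["rvec"]).as_matrix(); d=np.array([(uv[0]-P["cx"])/P["fx"],(uv[1]-P["cy"])/P["fy"],1])
    return -Rm.T@P["tvec"],Rm.T@d
def atz(P,uv,z):
    c,d=ray(P,uv); return c+d*(z-c[2])/d[2]
def tri(obs):
    A=np.zeros((3,3));b=np.zeros(3)
    for P,uv in obs:
        c,d=ray(P,uv);d=d/np.linalg.norm(d);M=np.eye(3)-np.outer(d,d);A+=M;b+=M@c
    return np.linalg.solve(A,b)
def proj(P,X): return cv2.projectPoints(np.array(X,float).reshape(-1,3),P["rvec"],P["tvec"],np.array([[P["fx"],0,P["cx"]],[0,P["fy"],P["cy"]],[0,0,1]]),None)[0].reshape(-1,2)
```

Run:
```python
from h import *
np.set_printoptions(precision=4,suppress=True)
P=r.camera_params("top"); S=r.camera_params("scene"); W=r.camera_params("wrist")
A=lambda u,v,z:atz(P,(245+u/4-.4,165+v/4-.4),z)
B=lambda u,v,z:atz(P,(400+(u-560)/4-.4,270+v/4-.4),z)
fl=A(25,360,.018);fr=A(410,415,.018);pin=A(247,144,.026);knob=A(135,158,.062)
print(fl,fr,pin,knob,"yaw",np.degrees(np.arctan2(*(fl-fr)[[1,0]]))-90)
yk=np.arctan2(*(knob-pin)[[1,0]]);print("pin-knob",np.linalg.norm((knob-pin)[:2]),np.degrees(yk))
c=np.array([B(637,15,.005),B(785,92,.005),B(718,215,.005),B(573,143,.005)]);print(c,c.mean(0),B(669,95,.003))
print([np.linalg.norm(c[i]-c[i-1]) for i in range(4)],[np.degrees(np.arctan2(*(c[i]-c[i-1])[[1,0]])) for i in range(4)])
print("scene: hole",tri([(P,(400+(669-560)/4-.4,270+95/4-.4)),(S,(420,371))]))
print("scene: pin",tri([(P,(245+247/4-.4,165+144/4-.4)),(S,(332,243))]), "knob",tri([(P,(245+135/4-.4,165+158/4-.4)),(S,(302,219))]))
Rt=R.from_quat(r.get_state()["eef_rot"]).as_matrix(); print(Rt)
Rw=R.from_rotvec(W["rvec"]).as_matrix();print("cam in tool",Rt.T@(-Rw.T@W["tvec"]-r.get_state()["tool_pos"]),"\n",Rt.T@Rw.T,W["fx"],W["cx"],W["cy"])
```

```text
[0.5068 0.1382 0.018 ] [ 0.4711 -0.0848  0.018 ] [0.6298 0.0069 0.026 ] [0.6186 0.0697 0.062 ] yaw -9.102534580768207
pin-knob 0.06382516676749936 100.09834617111508
[[ 0.4565 -0.2529  0.005 ]
 [ 0.4103 -0.3376  0.005 ]
 [ 0.3399 -0.2964  0.005 ]
 [ 0.3828 -0.2135  0.005 ]] [ 0.3974 -0.2751  0.005 ] [ 0.4096 -0.2706  0.003 ]
[np.float64(0.08357120201127119), np.float64(0.09648674801704459), np.float64(0.08159766363350804), np.float64(0.093355709027601)] [np.float64(-28.12523436394107), np.float64(-118.60344789171758), np.float64(149.67237206667414), np.float64(62.628765962328735)]
scene: hole [ 0.4096 -0.2696  0.0056]
scene: pin [0.6304 0.0069 0.0215] knob [0.6177 0.0696 0.0682]
[[-0.9381  0.3464 -0.0004]
 [ 0.3464  0.9381 -0.0016]
 [-0.0001 -0.0017 -1.    ]]
cam in tool [ 0.0669  0.0009 -0.1454] 
 [[-0.0017 -0.9656 -0.2599]
 [ 1.     -0.0017 -0.0002]
 [-0.0002 -0.2599  0.9656]] 337.3070322666404 321.79088507703494 243.52725225521684
```
Pin in trimmer: (44.5, 20); knob (21.5,80): vector knob-pin = (-23,60), length 64.3 ✓., angle atan2(60,-23)=110.97; measured 100.1 → yaw -10.9? vs -9.1 from front edge. Scatter 1mm in 60 = 1°. fl: (-100,130), check: pin-fl=(144.5,-110), angle -37.28; measured (0.1230,-0.1313): -46.87 → yaw -9.6; length .1799 vs .1816 ok. Yaw ~ -9.3. Will refine with wrist camera.

Triangulated heights agree with the text: hole 5.6 mm, pin about 21 mm, knob top about 65 mm. Trimmer yaw is about -9.3° and stop yaw about -28.5°. On the way across I'll stop over the trimmer for a close wrist view.

Call:
jog_arm:
  motion: [1,-0.467,-0.388,0.018,0,0,-0.19,1,-0.467,-0.388,0.018,0,0,-0.19,1,-0.467,-0.388,0.018,0,0,-0.19,1,-0.467,-0.388,0.018,0,0,-0.19,1,-0.467,-0.388,0.018,0,0,-0.19,1,-0.467,-0.388,0.018,0,0,-0.19,1,-0.467,-0.388,0.018,0,0,-0.19,1,-0.467,-0.388,0.018,0,0,-0.19,1,-0.467,-0.388,0.018,0,0,-0.19,1,-0.467,-0.388,0.018,0,0,-0.19]

```text
clock: 1.1
tool_pos: [0.4671, 0.1516, 0.2237]
eef_rot: [0.082, 0.997, -0.0, -0.0]
contact_force: [0.6, 0.9, 0.1]
opening: 1.002
finger_force: 0.0
```

Add to h.py:
```python
def delta(p,yawdeg):
    "tool-frame delta to TCP p, tool y axis at yawdeg in world, tool straight down"
    s=r.get_state(); Rt=R.from_quat(s["eef_rot"]); a=np.radians(yawdeg)
    y=np.array([np.cos(a),np.sin(a),0]); z=np.array([0,0,-1]); G=R.from_matrix(np.c_[np.cross(y,z),y,z])
    d=Rt.inv().apply(np.array(p)-s["tool_pos"]); rv=(Rt.inv()*G).as_rotvec()
    print("now",s["tool_pos"].round(4),"clock",round(s["clock"],2),"| d",d.round(4),"rot",rv.round(3),"dist",np.linalg.norm(d).round(3))
```

```bash
python3 -c "
from h import *
delta([.52,.06,.22],80.7)"
```

```text
now [0.4671 0.1516 0.2237] clock 1.1 | d [-0.0671 -0.0817  0.0037] rot [-0.    -0.    -0.001] dist 0.106
```

Call:
jog_arm:
  motion: [1,-0.06,-0.075,0,0,0,0,1,-0.06,-0.075,0,0,0,0,1,-0.06,-0.075,0,0,0,0,1,-0.06,-0.075,0,0,0,0]

```text
clock: 1.5
tool_pos: [0.5134, 0.0687, 0.2235]
eef_rot: [0.083, 0.997, 0.0, -0.0]
contact_force: [-0.2, 0.8, 0.1]
opening: 1.002
finger_force: 0.0
```

Run:
```python
from h import *
import json
P=r.camera_params("wrist"); im=r.snapshot("wrist"); cv2.imwrite("pics/w1.png",im[:,:,::-1])
json.dump({k:np.array(v).tolist() for k,v in P.items()},open("w1.json","w"))
A=[.507,.138,.018]
o=np.array([.5833,-.0054])  # rough
print(r.get_state()["tool_pos"],proj(P,[[.6298,.0069,.026],[.618,.0697,.06],A,[.471,-.0848,.018]]))
```

```text
[0.51290115 0.0704398  0.22365846] [[284.31495055 328.75317016]
 [339.1557337  325.94109705]
 [385.43304528 201.30472265]
 [169.08540559 203.10657024]]
```

View pics/w1.png

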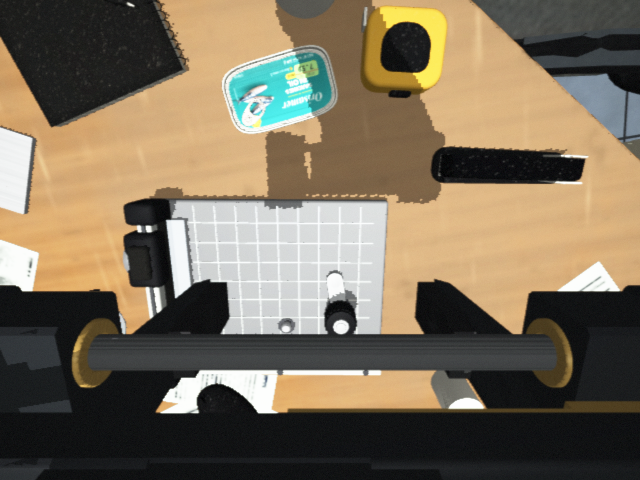

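The wrist view shows the board's front edge along row ~200, its left edge at column ~386, the pin top at (287,325) and the knob top at (341,326), with the ear pointing to the robot (open). I'll fit the edges at sub-pixel accuracy.

Create fit.py:
```python
from h import *
import json
np.set_printoptions(precision=4,suppress=True)
P=json.load(open("w1.json")); P={k:np.array(v) if isinstance(v,list) else v for k,v in P.items()}
im=cv2.imread("pics/w1.png"); s=cv2.cvtColor(im,cv2.COLOR_BGR2HSV)[:,:,1].astype(float)
def cross(v):  # saturation falls through 60
    i=np.where((v[:-1]>=60)&(v[1:]<60))[0]; return i[-1]+(v[i[-1]]-60)/(v[i[-1]]-v[i[-1]+1]) if len(i) else np.nan
fe=np.array([(u,185+cross(s[185:215,u])) for u in range(190,380)]); le=np.array([(400-cross(s[v,400:375:-1]),v) for v in range(208,295)])
def line(pts,z):
    X=np.array([atz(P,p,z)[:2] for p in pts if not np.isnan(p).any()]); 
    for _ in range(4):
        c=X.mean(0); n=np.linalg.svd(X-c)[2]; e=(X-c)@n[1]; X=X[abs(e)<max(1.5*e.std(),3e-4)]
    return c,n[0],len(X),e.std()
cf,df,n1,e1=line(fe,.018); cl,dl,n2,e2=line(le,.018)
df*=np.sign(df[1]); dl*=np.sign(dl[0])
print("front yaw",np.degrees(np.arctan2(-df[0],df[1])),n1,e1,"left yaw",np.degrees(np.arctan2(dl[1],dl[0])),n2,e2)
k=np.linalg.solve(np.c_[df,-dl],cl-cf); print("corner FL",cf+df*k[0])
g=cv2.cvtColor(im,cv2.COLOR_BGR2GRAY)
for nm,(u,v),z,h in(("pin",(287,325),.026,7),("knob",(341,326),.06,9)):
    w=g[v-h:v+h+1,u-h:u+h+1].astype(float); m=(w>215); yy,xx=np.nonzero(m); c=(u-h+xx.mean(),v-h+yy.mean()); print(nm,c,m.sum(),atz(P,c,z))
```

```bash
python3 fit.py
```

```text
front yaw -9.989273059039657 190 9.719689438734805e-05 left yaw -9.965956844453608 87 6.69299971723094e-05
corner FL [0.5055 0.1409]
pin (np.float64(284.5952380952381), np.float64(328.04761904761904)) 42 [0.629  0.0074 0.026 ]
knob (np.float64(340.46), np.float64(326.6533333333333)) 150 [0.619  0.0709 0.06  ]
```

The trimmer yaw is -9.97° by both edges. The pin predicted from the corner is (0.6288, 0.0076) and the measured one is (0.629, 0.0074), so they agree. Next I go above the stop.

```bash
python3 -c "
from h import *
delta([.405,-.285,.2],61.5)"
```

```text
now [0.5129 0.0704 0.2237] clock 1.55 | d [ 0.0486 -0.3683  0.0234] rot [ 0.001 -0.001  0.334] dist 0.372
```

Call:
jog_arm:
  motion: [1,0.049,-0.368,0.023,0,0,0.334,1,0.049,-0.368,0.023,0,0,0.334,1,0.049,-0.368,0.023,0,0,0.334,1,0.049,-0.368,0.023,0,0,0.334,1,0.049,-0.368,0.023,0,0,0.334,1,0.049,-0.368,0.023,0,0,0.334,1,0.049,-0.368,0.023,0,0,0.334,1,0.049,-0.368,0.023,0,0,0.334,1,0.049,-0.368,0.023,0,0,0.334,1,0.049,-0.368,0.023,0,0,0.334]

```text
clock: 2.55
tool_pos: [0.406, -0.2831, 0.2009]
eef_rot: [0.245, 0.97, 0.001, 0.0]
contact_force: [0.5, 0.4, -0.3]
opening: 1.002
finger_force: 0.0
```

Run:
```python
from h import *
import json
P=r.camera_params("wrist"); im=r.snapshot("wrist"); cv2.imwrite("pics/w2.png",im[:,:,::-1])
json.dump({k:np.array(v).tolist() for k,v in P.items()},open("w2.json","w"))
print(proj(P,[[.3726,-.3074,.035],[.4096,-.27,.005]]))
```

```text
[[280.48440393 207.66499722]
 [333.56557648 217.29880582]]
```

View pics/w2.png

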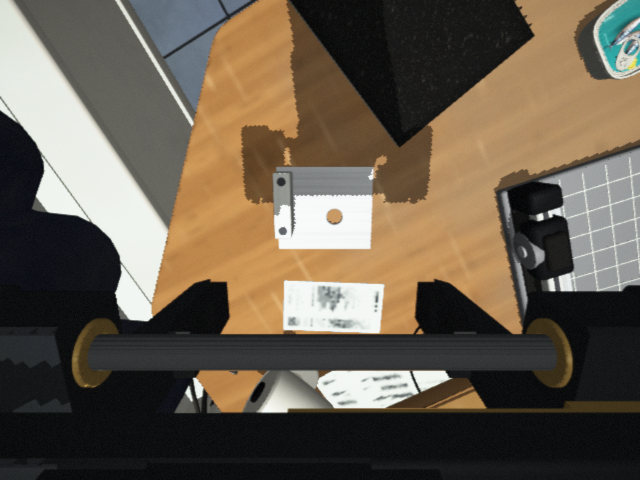

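The wrist view shows the plate's right edge at column ~372, its far edge at row 249, its near edge at row 167, the hole at (334,216) and the bar at (283,206).

Run:
```python
from h import *
import json
np.set_printoptions(precision=4,suppress=True)
P=json.load(open("w2.json")); P={k:np.array(v) if isinstance(v,list) else v for k,v in P.items()}
im=cv2.imread("pics/w2.png"); s=cv2.cvtColor(im,cv2.COLOR_BGR2HSV)[:,:,1].astype(float)
def cross(v):
    i=np.where((v[:-1]>=60)&(v[1:]<60))[0]; return i[-1]+(v[i[-1]]-60)/(v[i[-1]]-v[i[-1]+1]) if len(i) else np.nan
re=[(385-cross(s[v,385:360:-1]),v) for v in range(190,245)]
far=[(u,260-cross(s[260:235:-1,u])) for u in range(285,367)]
near=[(u,155+cross(s[155:180,u])) for u in range(298,367)]
def line(pts,z):
    X=np.array([atz(P,p,z)[:2] for p in pts if not np.isnan(p).any()])
    for _ in range(4):
        c=X.mean(0); n=np.linalg.svd(X-c)[2]; e=(X-c)@n[1]; X=X[abs(e)<max(1.5*e.std(),3e-4)]
    return c,n[0],len(X),e.std()
for nm,p in(("right",re),("far",far),("near",near)):
    c,d,n,e=line(p,.005); a=np.degrees(np.arctan2(d[1],d[0])); print(nm,c,(a+45)%180-45,n,e)
    if nm=="far":cf=c
    if nm=="right":cr=c
    if nm=="near":cn=c
m=(s[206:227,324:345]>60); yy,xx=np.nonzero(m); h=(324+xx.mean(),206+yy.mean()); print("hole",h,m.sum(),atz(P,h,.0035))
print("bar",atz(P,(283.5,204.5),.035))
a=np.radians(-28.5);x=np.array([np.cos(a),np.sin(a)]);print("width",(cf-cn)@x)
T=r.camera_params("top")
print("hole stereo",tri([(P,h),(T,(400+(669-560)/4-.4,270+95/4-.4))]),"bar stereo",tri([(P,(283.5,204.5)),(T,(400+(746-560)/4-.4,270+161/4-.4))]))
```

```text
right [ 0.4292 -0.2364] -28.421423289759915 52 0.00010627987171399639
far [ 0.435  -0.2931] 61.445036845289536 82 2.1218481472344997e-05
near [ 0.3637 -0.2474] 61.64159712709994 69 2.3692702815698732e-05
hole (np.float64(334.01714285714286), np.float64(215.86857142857144)) 175 [ 0.4088 -0.269   0.0035]
bar [ 0.3714 -0.3035  0.035 ]
width 0.08439045651414626
hole stereo [ 0.4092 -0.2697  0.0039] bar stereo [ 0.3724 -0.3056  0.0315]
```

```bash
python3 -c "
from h import *
delta([.3722,-.3057,.008],61.55)"
```

```text
now [ 0.4064 -0.2825  0.201 ] clock 2.6 | d [ 0.0191 -0.0369  0.1929] rot [ 0.002 -0.     0.003] dist 0.197
```

Call:
jog_arm:
  motion: [0.5,0.019,-0.037,0.05,0,0,0,0.5,0.019,-0.037,0.1,0,0,0,0.5,0.019,-0.037,0.14,0,0,0,0.5,0.019,-0.037,0.14,0,0,0,0.5,0.019,-0.037,0.14,0,0,0,0.5,0.019,-0.037,0.14,0,0,0]

```text
clock: 3.2
tool_pos: [0.373, -0.3084, 0.0633]
eef_rot: [0.245, 0.969, -0.0, 0.002]
contact_force: [-0.5, 0.4, 0.2]
opening: 0.503
finger_force: 0.0
```

```bash
python3 -c "
from h import *
delta([.3722,-.3057,.008],61.55)"
```

```text
now [ 0.373  -0.3084  0.0633] clock 3.2 | d [0.0022 0.002  0.0553] rot [0.    0.004 0.001] dist 0.055
```

Call:
jog_arm:
  motion: [0.5,0.001,0.001,0.02,0,0,0,0.5,0.001,0.001,0.04,0,0,0,0.5,0.001,0.001,0.05,0,0,0,0.5,0.001,0.001,0.05,0,0,0,0.5,0.001,0.001,0.05,0,0,0]

```text
clock: 3.7
tool_pos: [0.3712, -0.3078, 0.0123]
eef_rot: [0.246, 0.969, -0.0, 0.001]
contact_force: [-0.6, -0.5, -0.6]
opening: 0.501
finger_force: 0.0
```

```bash
python3 -c "
from h import *
delta([.3722,-.3057,.008],61.55)"
```

```text
now [ 0.3712 -0.3078  0.0123] clock 3.7 | d [0.0002 0.0023 0.0043] rot [-0.     0.002 -0.001] dist 0.005
```

Call:
jog_arm:
  motion: [0.5,0,0.002,0.004,0,0,0,0.5,0,0.002,0.004,0,0,0,0.5,0,0.002,0.004,0,0,0,0,0,0.002,0.004,0,0,0,0,0,0.002,0.004,0,0,0,0,0,0.002,0.004,0,0,0,0,0,0.002,0.004,0,0,0,0,0,0.002,0.004,0,0,0,0,0,0.002,0.004,0,0,0]
  grip_n: 35

```text
clock: 4.6
tool_pos: [0.3712, -0.3057, 0.0069]
eef_rot: [0.246, 0.969, -0.0, -0.0]
contact_force: [-0.2, -0.4, -0.3]
opening: 0.178
finger_force: 35.0
```

```bash
python3 -c "
from h import *
delta([.3722,-.3057,.008],61.55)"
```

```text
now [ 0.3712 -0.3057  0.0069] clock 4.6 | d [-0.0009  0.0005 -0.0011] rot [-0.    -0.    -0.001] dist 0.002
```

Gripped: the opening of 15.7 mm matches the 16 mm bar. Lift, then to a pre-slide pose 70 mm short of the seat.

Call:
jog_arm:
  motion: [0,0,0,-0.02,0,0,0,0,0,0,-0.06,0,0,0,0,0,0,-0.11,0,0,0,0,0,0,-0.15,0,0,0,0,0,0,-0.15,0,0,0,0,0,0,-0.15,0,0,0]

```text
clock: 5.2
tool_pos: [0.371, -0.3058, 0.157]
eef_rot: [0.247, 0.969, -0.0, 0.0]
contact_force: [-0.2, 0.4, -3.6]
opening: 0.178
finger_force: 35.0
```

```bash
python3 -c "
from h import *
delta([.5356,-.0268,.155],80.03)"
```

```text
now [ 0.371  -0.3058  0.157 ] clock 5.2 | d [-0.0112  0.3237  0.002 ] rot [-0.     0.001 -0.324] dist 0.324
```

Call:
jog_arm:
  motion: [0,-0.011,0.324,0,0,0,-0.324,0,-0.011,0.324,0,0,0,-0.324,0,-0.011,0.324,0,0,0,-0.324,0,-0.011,0.324,0,0,0,-0.324,0,-0.011,0.324,0,0,0,-0.324,0,-0.011,0.324,0,0,0,-0.324,0,-0.011,0.324,0,0,0,-0.324,0,-0.011,0.324,0,0,0,-0.324,0,-0.011,0.324,0,0,0,-0.324,0,-0.011,0.324,0,0,0,-0.324]

```text
clock: 6.2
tool_pos: [0.5338, -0.0281, 0.1553]
eef_rot: [0.088, 0.996, -0.001, -0.002]
contact_force: [-0.4, -0.4, -2.7]
opening: 0.176
finger_force: 35.0
```

```bash
python3 -c "
from h import *
delta([.5356,-.0268,.037],80.03)"
```

```text
now [ 0.5338 -0.0281  0.1553] clock 6.2 | d [-0.0021  0.0019  0.1183] rot [-0.002 -0.004 -0.002] dist 0.118
```

Call:
jog_arm:
  motion: [0,-0.001,0.001,0.04,0,0,0,0,-0.001,0.001,0.08,0,0,0,0,-0.001,0.001,0.105,0,0,0,0,-0.001,0.001,0.118,0,0,0,0,-0.001,0.001,0.118,0,0,0,0,-0.001,0.001,0.118,0,0,0,0,-0.001,0.001,0.118,0,0,0]

```text
clock: 6.9
tool_pos: [0.5378, -0.0257, 0.0402]
eef_rot: [0.087, 0.996, 0.0, 0.001]
contact_force: [0.0, -0.8, -2.1]
opening: 0.178
finger_force: 35.0
```

Run:
```python
from h import *
delta([.5356,-.0268,.0374],80.03)
import json
P=r.camera_params("wrist"); im=r.snapshot("wrist"); S=r.camera_params("scene"); sc=r.snapshot("scene")
cv2.imwrite("pics/w3.png",im[:,:,::-1]);cv2.imwrite("pics/s3.png",sc[:,:,::-1])
json.dump({k:np.array(v).tolist() for k,v in P.items()},open("w3.json","w"))
c=np.zeros((480,800,3),np.uint8);c[:,:500]=im[:,100:600,::-1];c[:300,500:]=cv2.resize(sc[170:320,240:390,::-1],(300,300),interpolation=cv2.INTER_CUBIC);cv2.imwrite("pics/c3.png",c)
```

```text
now [ 0.5378 -0.0257  0.0402] clock 6.9 | d [ 0.002  -0.0014  0.0028] rot [ 0.001  0.002 -0.   ] dist 0.004
```

View pics/c3.png

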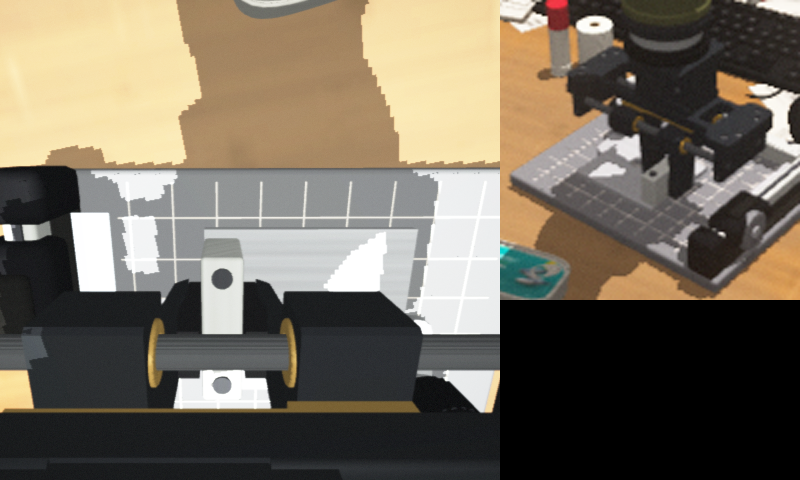

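The plate hangs level and parallel to the board, clear of the rail. Its near-left corner is at about (518,228) in the full image. I'll check the in-hand pose against that.

Run:
```python
from h import *
import json
P=json.load(open("w3.json")); P={k:np.array(v) if isinstance(v,list) else v for k,v in P.items()}
s=r.get_state(); Rt=R.from_quat(s["eef_rot"]).as_matrix(); x=-Rt[:,0];y=Rt[:,1];z=-Rt[:,2]
f=lambda a,b,c: s["tool_pos"]+x*(a+7.9)/1e3+y*(b+40)/1e3+z*(c-6.9)/1e3
print(s["tool_pos"],proj(P,[f(-42,48,5),f(-42,-20,5),f(-38,-32,35),f(-38,-48,35)]))
im=cv2.imread("pics/w3.png");g=cv2.cvtColor(im,cv2.COLOR_BGR2GRAY).astype(int)
print(g[218:240,420].tolist(),g[218:240,500].tolist(),g[250,508:528].tolist())
delta([.5356,-.0268,.0374],80.03); delta([.6045,-.0389,.0374],80.03)
```

```text
[ 0.53769854 -0.025534    0.04013683] [[516.99806662 227.64539195]
 [364.78857725 227.93649273]
 [341.63928809 256.49401924]
 [297.69087123 256.57684105]]
[209, 155, 147, 147, 147, 147, 149, 147, 147, 130, 135, 195, 218, 219, 219, 216, 214, 215, 215, 216, 214, 210] [184, 151, 146, 144, 145, 148, 145, 144, 145, 129, 136, 196, 219, 219, 215, 214, 216, 217, 214, 215, 212, 211] [207, 206, 208, 206, 206, 205, 185, 158, 146, 145, 145, 144, 144, 144, 142, 145, 144, 145, 157, 232]
now [ 0.5377 -0.0255  0.0401] clock 7.0 | d [ 0.0019 -0.0016  0.0027] rot [ 0.001  0.002 -0.   ] dist 0.004
now [ 0.5377 -0.0255  0.0401] clock 7.0 | d [-0.0681 -0.0016  0.0029] rot [ 0.001  0.002 -0.   ] dist 0.068
```

Prediction and image agree within a pixel. Sliding in.

Call:
jog_arm:
  motion: [0,-0.01,-0.001,0.002,0,0,0,0,-0.025,-0.0015,0.002,0,0,0,0,-0.04,-0.0015,0.002,0,0,0,0,-0.05,-0.0015,0.002,0,0,0,0,-0.05,-0.0015,0.002,0,0,0,0,-0.05,-0.0015,0.002,0,0,0]

```text
clock: 7.6
tool_pos: [0.5857, -0.0357, 0.037]
eef_rot: [0.087, 0.996, 0.0, -0.0]
contact_force: [-0.3, 0.7, -2.8]
opening: 0.179
finger_force: 35.0
```

```bash
python3 -c "
from h import *
delta([.6045,-.0389,.0374],80.03)"
```

```text
now [ 0.5857 -0.0357  0.037 ] clock 7.6 | d [-0.019   0.0001 -0.0005] rot [ 0. -0. -0.] dist 0.019
```

Call:
jog_arm:
  motion: [0,-0.01,0,0,0,0,0,0,-0.019,0,0,0,0,0,0,-0.019,0,0,0,0,0,0,-0.019,0,0,0,0,0,0,-0.019,0,0,0,0,0,0,-0.019,0,0,0,0,0,0,-0.019,0,0,0,0,0]

```text
clock: 8.3
tool_pos: [0.6042, -0.0388, 0.0369]
eef_rot: [0.087, 0.996, -0.0, -0.0]
contact_force: [-0.9, -0.5, -2.5]
opening: 0.182
finger_force: 35.0
```

```bash
python3 -c "
from h import *
delta([.6045,-.0389,.0249],80.03)"
```

```text
now [ 0.6042 -0.0388  0.0369] clock 8.3 | d [-0.0003 -0.0001  0.012 ] rot [-0. -0.  0.] dist 0.012
```

No contact, pose within 0.3 mm. Lowering in small steps while watching the force.

Call:
jog_arm:
  motion: [0,0,0,0.003,0,0,0,0,0,0,0.006,0,0,0,0,0,0,0.008,0,0,0,0,0,0,0.008,0,0,0,0,0,0,0.008,0,0,0]

```text
clock: 8.8
tool_pos: [0.6045, -0.0388, 0.0288]
eef_rot: [0.087, 0.996, 0.0, -0.0]
contact_force: [-0.3, 0.3, -2.7]
opening: 0.181
finger_force: 35.0
```

```bash
python3 -c "
from h import *
delta([.6045,-.0389,.0249],80.03)"
```

```text
now [ 0.6045 -0.0388  0.0288] clock 8.8 | d [-0.     -0.0001  0.0039] rot [ 0. -0.  0.] dist 0.004
```

The underside is 4 mm above the board, below the pin top, with no added force, so the hole is on the pin. Lower the rest and release.

Call:
jog_arm:
  motion: [0,0,0,0.002,0,0,0,0,0,0,0.004,0,0,0,0,0,0,0.004,0,0,0,0,0,0,0.004,0,0,0,0.4,0,0,0.004,0,0,0,0.4,0,0,0.004,0,0,0,0.4,0,0,0.004,0,0,0,0.4,0,0,0.004,0,0,0]

```text
clock: 9.6
tool_pos: [0.6047, -0.0388, 0.025]
eef_rot: [0.087, 0.996, 0.0, 0.0]
contact_force: [-0.5, 0.2, 0.8]
opening: 0.404
finger_force: 0.0
```

```bash
python3 -c "
from h import *
delta([.6045,-.0389,.125],80.03)"
```

```text
now [ 0.6047 -0.0388  0.025 ] clock 9.6 | d [ 0.0001 -0.0001 -0.1   ] rot [0. 0. 0.] dist 0.1
```

Call:
jog_arm:
  motion: [0.4,0,0,-0.02,0,0,0,0.4,0,0,-0.06,0,0,0,0.4,0,0,-0.1,0,0,0,0.6,-0.04,0.08,-0.12,0,0,0,0.6,-0.04,0.08,-0.12,0,0,0,0.6,-0.04,0.08,-0.12,0,0,0,0.6,-0.04,0.08,-0.12,0,0,0]

```text
clock: 10.3
tool_pos: [0.6579, 0.0343, 0.145]
eef_rot: [0.086, 0.996, 0.0, 0.0]
contact_force: [-1.1, -0.4, -0.0]
opening: 0.596
finger_force: 0.0
```

Run:
```python
from h import *
import json
W=json.load(open("w1.json")); W={k:np.array(v) if isinstance(v,list) else v for k,v in W.items()}
print("knob stereo",tri([(W,(340.46,326.65)),(r.camera_params("top"),(245+135/4-.4,165+158/4-.4)),(r.camera_params("scene"),(302,219))]))
print("q",r.get_state()["q"].round(3))
P=r.camera_params("wrist"); im=r.snapshot("wrist"); cv2.imwrite("pics/w4.png",im[:,:,::-1])
tr=lambda x,y,z:[.5815+.9849*x/1e3+.1731*y/1e3,-.0044-.1731*x/1e3+.9849*y/1e3,.018+z/1e3]
print("pred pin,hole-edge corners plate top, knob top",proj(P,[tr(44.5,20,8),tr(-5.5,58,5),tr(-5.5,-38,5),tr(78.5,58,5),tr(21.5,80,42)]))
S=r.camera_params("scene");sc=r.snapshot("scene")
c=np.zeros((480,800,3),np.uint8);c[:,:500]=im[:,100:600,::-1];c[:300,500:]=cv2.resize(sc[170:320,240:390,::-1],(300,300),interpolation=cv2.INTER_CUBIC);cv2.imwrite("pics/c4.png",c)
delta(tr(21.5,80,100),80.03)
```

```text
knob stereo [0.61716082 0.07015462 0.06708219]
q [ 0.038  0.855 -0.306  1.533  0.321  0.803  1.006]
pred pin,hole-edge corners plate top, knob top [[280.88079528 208.68017008]
 [329.3315639  142.75709175]
 [202.93097627 142.66727167]
 [328.67137288 249.04693028]
 [362.89992513 182.98216747]]
now [0.6568 0.0314 0.1442] clock 10.4 | d [0.0464 0.0317 0.0262] rot [-0.002 -0.002 -0.001] dist 0.062
```

View pics/c4.png

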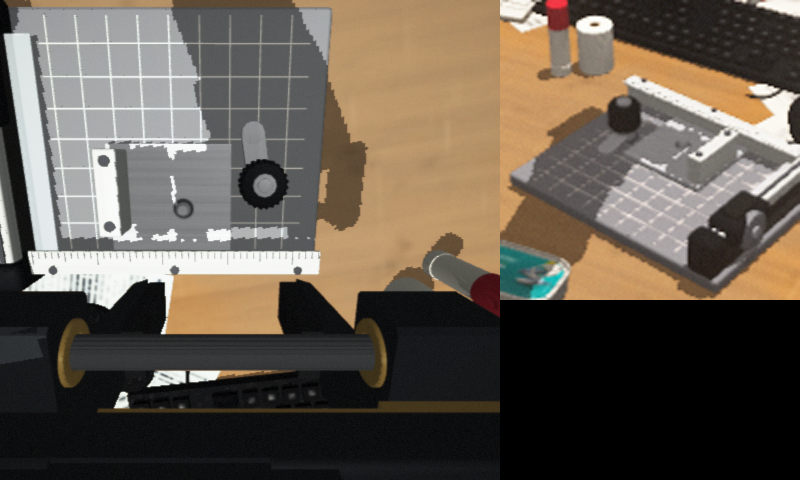

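The plate lies seated: the pin shows in the hole at (283,208), and the plate edge and the knob match prediction within 1 px. The knob is free at (363,184), its ear towards the robot (about 1.4 rad). Now to the knob.

Call:
jog_arm:
  motion: [0.6,0.046,0.032,0.01,0,0,0,0.6,0.046,0.032,0.026,0,0,0,0.6,0.046,0.032,0.026,0,0,0,0.6,0.046,0.032,0.026,0,0,0,0.6,0.046,0.032,0.026,0,0,0]

```text
clock: 10.9
tool_pos: [0.6192, 0.0704, 0.1194]
eef_rot: [0.088, 0.996, -0.0, 0.001]
contact_force: [0.8, 0.6, 0.8]
opening: 0.6
finger_force: 0.0
```

Run:
```python
from h import *
tr=lambda x,y,z:[.5815+.9849*x/1e3+.1731*y/1e3,-.0044-.1731*x/1e3+.9849*y/1e3,.018+z/1e3]
delta(tr(21.5,80,12),80.03)
```

```text
now [0.6192 0.0704 0.1194] clock 10.9 | d [ 0.0029 -0.0001  0.0894] rot [-0.001  0.002 -0.003] dist 0.089
```

Call:
jog_arm:
  motion: [0.6,0.002,0,0.03,0,0,0,0.6,0.002,0,0.06,0,0,0,0.6,0.002,0,0.08,0,0,0,0.6,0.002,0,0.089,0,0,0,0.6,0.002,0,0.089,0,0,0,0.6,0.002,0,0.089,0,0,0,0.6,0.002,0,0.089,0,0,0]

```text
clock: 11.6
tool_pos: [0.6172, 0.0729, 0.0312]
eef_rot: [0.087, 0.996, 0.0, 0.001]
contact_force: [-0.1, 0.5, -0.3]
opening: 0.6
finger_force: 0.0
```

Run:
```python
from h import *
tr=lambda x,y,z:[.5815+.9849*x/1e3+.1731*y/1e3,-.0044-.1731*x/1e3+.9849*y/1e3,.018+z/1e3]
delta(tr(21.5,80,12),80.03)
```

```text
now [0.6172 0.0729 0.0312] clock 11.6 | d [ 0.0003 -0.0023  0.0012] rot [ 0.001  0.002 -0.   ] dist 0.003
```

Call:
jog_arm:
  motion: [0.6,0,-0.002,0.001,0,0,0,0.6,0,-0.002,0.001,0,0,0,0.6,0,-0.002,0.001,0,0,0,0,0,-0.002,0.001,0,0,0,0,0,-0.002,0.001,0,0,0,0,0,-0.002,0.001,0,0,0,0,0,-0.002,0.001,0,0,0,0,0,-0.002,0.001,0,0,0]
  grip_n: 40

```text
clock: 12.4
tool_pos: [0.6156, 0.0708, 0.0289]
eef_rot: [0.087, 0.996, -0.0, -0.0]
contact_force: [-0.3, -1.0, 0.6]
opening: 0.348
finger_force: 40.0
```

Run:
```python
from h import *
tr=lambda x,y,z:[.5815+.9849*x/1e3+.1731*y/1e3,-.0044-.1731*x/1e3+.9849*y/1e3,.018+z/1e3]
delta(tr(21.5,80,12),80.03)
```

```text
now [0.6156 0.0708 0.0289] clock 12.4 | d [-0.0009 -0.     -0.0011] rot [-0. -0.  0.] dist 0.001
```

Call:
jog_arm:
  motion: [0,-0.0005,0,-0.003,0,0,0,0,-0.0005,0,-0.006,0,0,0,0,-0.0005,0,-0.009,0,0,0,0,-0.0005,0,-0.009,0,0,0,0,-0.0005,0,-0.009,0,0,0,0,-0.0005,0,-0.009,0,0,0]

```text
clock: 13.0
tool_pos: [0.6156, 0.0709, 0.0376]
eef_rot: [0.087, 0.996, -0.0, -0.001]
contact_force: [1.0, 0.1, -7.7]
opening: 0.35
finger_force: 40.0
```

The 7.7 N pull matches the spring. Swing the ear by about 1.3 rad.

Call:
jog_arm:
  motion: [0,0,0,0,0,0,-0.15,0,0,0,0,0,0,-0.3,0,0,0,0,0,0,-0.45,0,0,0,0,0,0,-0.6,0,0,0,0,0,0,-0.75,0,0,0,0,0,0,-0.9,0,0,0,0,0,0,-1.05,0,0,0,0,0,0,-1.2,0,0,0,0,0,0,-1.3,0,0,0,0,0,0,-1.3]

```text
clock: 14.0
tool_pos: [0.6169, 0.0683, 0.0375]
eef_rot: [-0.533, 0.846, -0.001, -0.0]
contact_force: [3.4, -3.2, -8.8]
opening: 0.351
finger_force: 40.0
```

Call:
jog_arm:
  motion: [0,0,0,0,0,0,0,0,0,0,0,0,0,0]

```text
clock: 14.2
tool_pos: [0.6169, 0.0683, 0.0377]
eef_rot: [-0.532, 0.847, -0.002, -0.001]
contact_force: [3.7, -5.5, -8.4]
opening: 0.353
finger_force: 40.0
```

Run:
```python
from h import *
s=r.get_state();print(s["tool_pos"],s["moment"],s["q"].round(2))
tr=lambda x,y,z:[.5815+.9849*x/1e3+.1731*y/1e3,-.0044-.1731*x/1e3+.9849*y/1e3,.018+z/1e3]
delta(tr(21.5,80,12+3.5),80.03+74.5)
im=r.snapshot("wrist"); sc=r.snapshot("scene")
c=np.zeros((480,800,3),np.uint8);c[:,:500]=im[:,100:600,::-1];c[:300,500:]=cv2.resize(sc[170:320,240:390,::-1],(300,300),interpolation=cv2.INTER_CUBIC);cv2.imwrite("pics/c5.png",c)
```

```text
[0.61690248 0.06828357 0.0377286 ] [-0.90277888 -0.63658437  0.01917914] [ 0.11  1.01 -0.55  1.69  0.8   0.68  1.82]
now [0.6169 0.0683 0.0377] clock 14.2 | d [-0.002   0.0014  0.0042] rot [-0.002 -0.003 -0.004] dist 0.005
```

View pics/c5.png

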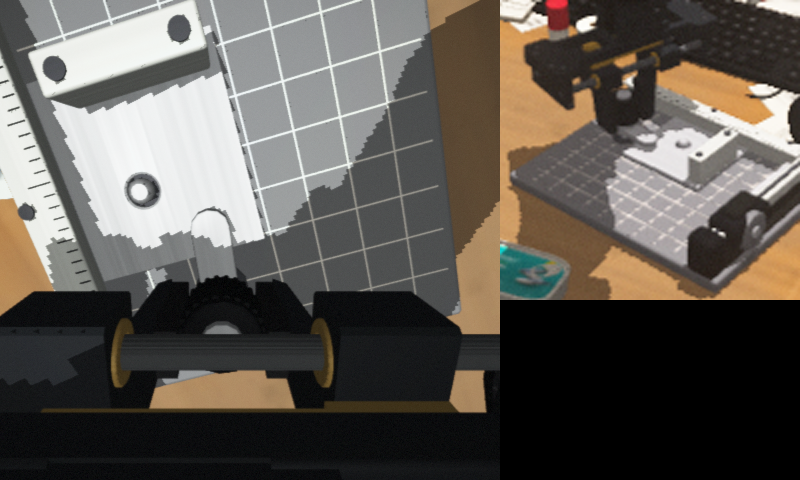

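The ear now lies over the plate, nearly square to it, and the pin is still in the hole. Lower and let go.

Call:
jog_arm:
  motion: [0,-0.001,0.001,0.002,0,0,0,0,-0.001,0.001,0.004,0,0,0,0,-0.001,0.001,0.005,0,0,0,0,-0.001,0.001,0.005,0,0,0,0,-0.001,0.001,0.005,0,0,0,0.55,-0.001,0.001,0.005,0,0,0,0.55,-0.001,0.001,0.005,0,0,0,0.55,-0.001,0.001,0.005,0,0,0,0.55,-0.001,0.001,0.005,0,0,0]

```text
clock: 15.2
tool_pos: [0.6157, 0.0734, 0.0335]
eef_rot: [-0.534, 0.845, 0.0, 0.001]
contact_force: [0.5, -0.2, -0.0]
opening: 0.548
finger_force: 0.0
```

Call:
jog_arm:
  motion: [0.55,0,0,-0.02,0,0,0,0.55,0,0,-0.05,0,0,0,0.55,0,0,-0.1,0,0,0,0.55,-0.05,0,-0.13,0,0,0,0.55,-0.08,0,-0.13,0,0,0,0.55,-0.08,0,-0.13,0,0,0,0.55,-0.08,0,-0.13,0,0,0]

```text
clock: 15.9
tool_pos: [0.6496, 0.1458, 0.163]
eef_rot: [-0.535, 0.845, 0.0, 0.0]
contact_force: [-0.3, -0.9, -0.4]
opening: 0.545
finger_force: 0.0
```

Run:
```python
from h import *
np.set_printoptions(precision=1,suppress=True)
tr=lambda x,y,z:[.5815+.9849*x/1e3+.1731*y/1e3,-.0044-.1731*x/1e3+.9849*y/1e3,.018+z/1e3]
P=r.camera_params("wrist")
print("pin,plate corners",proj(P,[tr(44.5,20,8),tr(-5.5,58,5),tr(-5.5,-38,5),tr(78.5,58,5)]).tolist())
print("ear tip lift3.5 at 0,.2,.4;knob",proj(P,[tr(21.5-45*np.sin(a),80-45*np.cos(a),11.5) for a in(0,.2,.4)]+[tr(21.5,80,52)]).tolist())
im=r.snapshot("wrist"); sc=r.snapshot("scene")
c=np.zeros((480,800,3),np.uint8);c[:,:500]=im[:,50:550,::-1];c[:300,500:]=cv2.resize(sc[170:320,240:390,::-1],(300,300),interpolation=cv2.INTER_CUBIC);cv2.imwrite("pics/c6.png",c)
```

```text
pin,plate corners [[267.6608585357106, 59.30871455960522], [344.07284492221197, 93.30300558671578], [310.2581369273413, -47.487602569231655], [242.32953944310913, 123.62885123524694]]
ear tip lift3.5 at 0,.2,.4;knob [[302.20686108545823, 70.32283037286331], [313.9701831033367, 68.09602548109578], [325.93024431324, 68.48980535782468], [317.7661989774798, 127.29597844692763]]
```

View pics/c6.png

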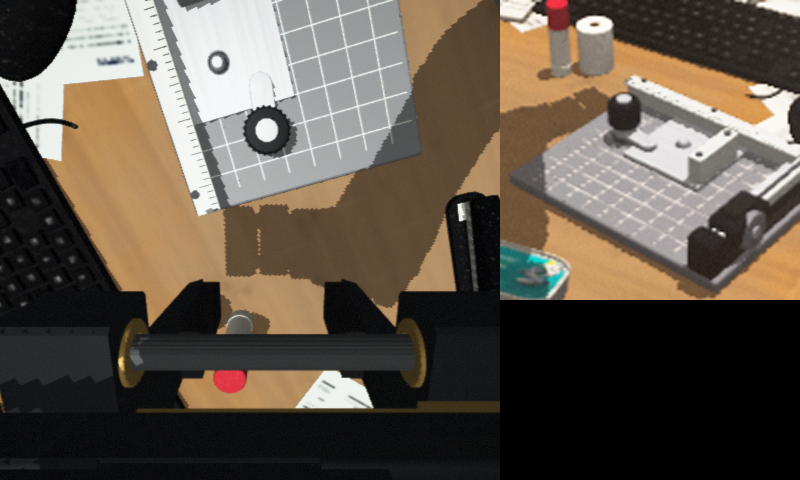

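The ear tip at (310,72) gives a turn of about 0.13 rad. It rests on the plate with the pin in the hole, and the gripper is clear of everything. Handing in.

```bash
python3 -c "
from plant import r
print(r.finish_job())"
```

```text
the job is handed in; nothing more can be done
None
```

The stop plate is seated on the pin, square to the fence, and clamped by the hold-down with its ear turned to about 0.13 rad; I handed the job in at about 16 s and got no verdict back.

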